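# Load the swing-out rotor in balance

### The arm

A 6-joint arm with a two-finger parallel gripper is mounted at the origin on the work surface. World frame = base frame: x ahead of the robot, y to its left, z up, the work surface at z = 0. Lengths are in mm, angles in rad, forces in N, time in s.
With the tool pointing down it reaches from about 350 to 875 mm from the base axis. Payload 4.2 kg.
Tool frame: the origin (TCP) lies on the mounting face of the last link; the fingertips stand 173 mm ahead of it and the grasp point (between the pads) lies grip_point_offset ahead of it (grip_point_offset is the distance from the TCP to the grasp point, in mm); z points along the fingers, y is the line along which they close (so a half turn about z gives the same grasp; the last joint's range is limited). The gripper opens to 85 mm and grips with 20 to 120 N. Pads are 22 mm wide; open, the fingers measure 114 mm over their backs; the gripper's body (76 mm by 85 mm) begins 54 mm behind the grasp point. The pads swing forward as they close: fully open they stand 13 mm farther back than shut.
Start: joints at [-0.863, 0.385, 0.008, 0, -1.194, -0.259], TCP at [271.19, -563.077, 404.712] pointing down, gripper open.
Joint ranges: [-3.14, 3.14], [-1.21, 2.06], [-1.07, 1.41], [-3.16, 2.05], [-2.99, -0.16], [-3.1, 3.1]. Speed limits (rad/s): [2.79, 2.79, 3.14, 3.14, 3.14, 3.14].

### API

Orientations are given as a unit quaternion [x, y, z, w].
In Python, from bench import read_state, get_image, job_done, recognise, place_of, grip_point_offset gives the robot as it stands. The module is installed in compiled form; this text tells all that it offers.
- The arm moves only by the tool carry_out, never from a script. Its arguments are lists of equal length, an entry for each row: "slide": the shift along the tool's x, y, z in m, a list of three; "roll": the turn about the tool's z in degrees; "claw": the finger opening in m, from 0 to 0.0854. A call has 1 to 8 rows; each row is the pose to reach, as a shift and turn from the pose commanded when the call began, along the tool's axes at that moment; what a row does not reach only later rows make up. A row lasts 1/8 s, in which the tool goes at most 62.5 mm and 10.7 degrees, less where a joint would pass 70% of its speed; a pose out of reach is approached as far as the arm can. A call with a gripper value outside its range is refused whole. The fingers move at their own pace and stop on an object; the grip force is fixed at half the most. Time passes only in rows, so rows that repeat a pose let the fingers close. It gives the time, the measured TCP pose, the force, the opening and the grip force at its end, in the units of the state.
- read_state(): the state, without advancing time (a new reading comes with each control period).
- get_image(name): name is "scene" or "top" or "wrist"; returns a dict with "img" (480x640x3 uint8, red, green, blue), "z_map" (480x640 float32, mm along the optical axis (not along the pixel's ray), 0 where there is no reading), "mtx" (3x3 intrinsics, pixels), "world_from_camera" (4x4, takes a point from camera to world coordinates); the wrist camera has in their place "T_tool_cam" (4x4, takes a point from camera to tool coordinates, whose origin is the TCP and whose axes are the flange's). Camera axes: x right, y up, looking along -z (the intrinsics and any distortion apply to the point x, -y, -z); pixel columns grow to the right and rows downward; lengths in mm; the calibration is good to about 2 mm. A picture is of the moment at which its call begins: read the wrist's pose just before it.
- job_done(): hands the job in; it is judged then, once.
Trained networks look in a picture, given as the dict that the camera call returned (one of the last four; its "shot" number tells which), for a name from the list of things; names that differ only in an ending like _2 or _b are one class to them, and where a whole thing is asked for, a point or a joint stands for the part that bears it (a point fixed in the world has none). Each returns a list of dicts, best first, with "conf" (0 to 1); they miss things now and then, are a little off and sometimes report something else, mostly with a low value. They report only what shows in the picture. A call takes as long as a camera call.
- recognise(picture, thing): "at" ([column, row] in pixels, amid what is visible of it).
- place_of(picture, thing): "at" ([column, row] in pixels: a listed point, or the origin of a listed thing).
The state is a dict: "clock": time; "joints": joint angles; "joint_vel": joint speeds; "joint_efforts": joint torques, N m; "position": TCP position; "ee_rot": TCP orientation; "contact_force": force on the tool from outside, world axes, zero at the start; "wrist_torque": the same for the moment, N m; "gripper_width": finger opening in mm; "grasp_force": force on a finger pad.
Only numpy, scipy, OpenCV 4.12 (cv2) and the standard library are available. Lean on these libraries where they do the work, as an engineer would, in place of code of your own. Each camera call takes 0.05 s, during which the arm holds its last target. There are 200 camera calls.

### The job

The centrifuge rotor on its stand is half loaded; complete the load so that it will spin in balance. Put each of the three tube inserts standing on the bench into the empty bucket straight across the rotor from the loaded bucket that holds its twin (same number and size of tubes). Keep them upright and lower each one right down to the bucket floor before letting go; do not drop them in.

Things in the scene. Friction and masses are not known exactly. Their poses are not given: they have to be found in the camera images.
- rotor: Fixed aluminium six-place swing-out rotor on a low bench stand; dome nut 108 mm above the bench. Origin: on its axis at bench level, z up. Six round steel buckets hang between its arms, axes 120 mm from the rotor axis, 60 degrees apart, loaded and empty in turn. Each loaded bucket faces an empty one 240 mm away straight across the rotor axis.
- empty_bucket_1: Empty round steel bucket fixed in the rotor, 74 mm deep, 75 mm inside diameter, flared to 86 mm at the rim. Origin: centre of its underside, 14 mm above the bench, z up; inner floor 4 mm and rim 74 mm above the origin. The three empty buckets are alike; their numbers mean nothing.
- empty_bucket_2: Empty round steel bucket fixed in the rotor, 74 mm deep, 75 mm inside diameter, flared to 86 mm at the rim. Origin: centre of its underside, 14 mm above the bench, z up; inner floor 4 mm and rim 74 mm above the origin. The three empty buckets are alike; their numbers mean nothing.
- empty_bucket_3: Empty round steel bucket fixed in the rotor, 74 mm deep, 75 mm inside diameter, flared to 86 mm at the rim. Origin: centre of its underside, 14 mm above the bench, z up; inner floor 4 mm and rim 74 mm above the origin. The three empty buckets are alike; their numbers mean nothing.
- loaded_wide: Like bucket fixed in the rotor, already loaded with a blue insert of two thick tubes, caps 27 mm across, side by side. Origin: centre of the bucket's underside, 14 mm above the bench, z up; its caps reach at most 96 mm and the top of its lifting knob 140 mm above the origin.
- loaded_medium: Like bucket fixed in the rotor, already loaded with a blue insert of four medium tubes, caps 18 mm across, in a square. Origin: centre of the bucket's underside, 14 mm above the bench, z up; its caps reach at most 96 mm and the top of its lifting knob 140 mm above the origin.
- loaded_slim: Like bucket fixed in the rotor, already loaded with a blue insert of eight thin tubes, caps 14 mm across, in a ring. Origin: centre of the bucket's underside, 14 mm above the bench, z up; its caps reach at most 96 mm and the top of its lifting knob 140 mm above the origin.
- insert_wide: Loose tube insert on the bench, twin of that in loaded_wide: two thick tubes, caps 27 mm across, side by side. Blue plastic cylinder 66 mm across, 60 mm tall; yellow caps up to 92 mm above the underside; central steel stem with a blue cylindrical lifting knob, 20 mm across, 108 to 136 mm above the underside: grip there. Origin: centre of the underside, z up; yaw does not matter. About 0.25 kg.
- insert_medium: Loose tube insert on the bench, twin of that in loaded_medium: four medium tubes, caps 18 mm across, in a square. Blue plastic cylinder 66 mm across, 60 mm tall; yellow caps up to 92 mm above the underside; central steel stem with a blue cylindrical lifting knob, 20 mm across, 108 to 136 mm above the underside: grip there. Origin: centre of the underside, z up; yaw does not matter. About 0.25 kg.
- insert_slim: Loose tube insert on the bench, twin of that in loaded_slim: eight thin tubes, caps 14 mm across, in a ring. Blue plastic cylinder 66 mm across, 60 mm tall; yellow caps up to 88 mm above the underside; central steel stem with a blue cylindrical lifting knob, 20 mm across, 108 to 136 mm above the underside: grip there. Origin: centre of the underside, z up; yaw does not matter. About 0.25 kg.

How it is judged (in metres and radians):
At the end, for the whole second after the job is handed in: Each loose insert stands on the floor of the empty bucket opposite its twin: within 8 mm of that bucket's axis (and at least 228 mm from its twin), its underside 12 to 22 mm above the bench (18 is seated), within 0.1 rad of upright, released and at rest (horizontal distance between insert_wide and loaded_wide above 0.228 m and (horizontal distance between insert_wide and empty_bucket_1 below 0.008 m or horizontal distance between insert_wide and empty_bucket_2 below 0.008 m or horizontal distance between insert_wide and empty_bucket_3 below 0.008 m) and height (world z) of insert_wide between 0.012 and 0.022 m and angle between each of insert_wide, insert_medium, insert_slim's own z axis and vertical below 0.1 rad and linear speed of each of insert_wide, insert_medium, insert_slim below 0.02 m/s and angular speed of each of insert_wide, insert_medium, insert_slim below 0.2 rad/s and horizontal distance between insert_medium and loaded_medium above 0.228 m and (horizontal distance between insert_medium and empty_bucket_1 below 0.008 m or horizontal distance between insert_medium and empty_bucket_2 below 0.008 m or horizontal distance between insert_medium and empty_bucket_3 below 0.008 m) and height (world z) of insert_medium between 0.012 and 0.022 m and horizontal distance between insert_slim and loaded_slim above 0.228 m and (horizontal distance between insert_slim and empty_bucket_1 below 0.008 m or horizontal distance between insert_slim and empty_bucket_2 below 0.008 m or horizontal distance between insert_slim and empty_bucket_3 below 0.008 m) and height (world z) of insert_slim between 0.012 and 0.022 m); the robot touches nothing.
It fails at once if an insert is tipped more than about 35 degrees (angle between any of insert_wide, insert_medium, insert_slim's own z axis and vertical above 0.6 rad).
It fails at once if an insert is let fall (it moves faster than 0.7 m/s with no finger on it: a drop of some 25 mm) ((linear speed of insert_wide above 0.7 m/s and contact force between the fingers and insert_wide below 0.05 N) or (linear speed of insert_medium above 0.7 m/s and contact force between the fingers and insert_medium below 0.05 N) or (linear speed of insert_slim above 0.7 m/s and contact force between the fingers and insert_slim below 0.05 N)).
It also fails if it takes over 99 s, if anything falls off the work surface, if the arm or the gripper's body presses on something with over 40 N, if the wrist force passes 120 N, or if a joint passes its speed limit or range.

## Working session

There is one attempt and no reset: what is moved stays moved. The work goes in short steps, Python scripts to look and compute and a tool call to move; the robot and the scene stay as the last step left them, time stands still between calls to the robot, and variables do not carry over. Pictures are saved under pics/ and viewed, at most 14 in all, crops included, and the job is handed in when it is done.

Besides the shell and the picture viewer there is one more tool, called after ">>>" by a JSON object that holds its "fn" and its "kwargs", one argument or row to a line. carry_out: Moves the arm, as the interface text tells. Its arguments: {"type":"object","properties":{"slide":{"type":"array"},"roll":{"type":"array"},"claw":{"type":"array"}},"required":["slide","roll","claw"]}

```bash
mkdir -p pics; cat > h.py <<'E'
import numpy as np, cv2
from bench import *
from scipy.spatial.transform import Rotation as R
def T_wc(p, st=None):
    if "world_from_camera" in p: return np.array(p["world_from_camera"])
    T=np.eye(4); T[:3,:3]=R.from_quat(st["ee_rot"]).as_matrix(); T[:3,3]=st["position"]
    return T@np.array(p["T_tool_cam"])
def ray(p,uv,T):
    K=np.array(p["mtx"]); d=np.array([(uv[0]-K[0,2])/K[0,0],-(uv[1]-K[1,2])/K[1,1],-1])
    return T[:3,3],T[:3,:3]@d
def at_z(p,uv,z,T):
    o,d=ray(p,uv,T); return o+d*(z-o[2])/d[2]
def cloud(p,T):
    z=p["z_map"]; v,u=np.mgrid[:480,:640]; K=np.array(p["mtx"])
    c=np.stack([(u-K[0,2])/K[0,0]*z,-(v-K[1,2])/K[1,1]*z,-z],-1)
    w=c@T[:3,:3].T+T[:3,3]; w[z==0]=np.nan; return w
E
python3 - <<'E'
from h import *
print(grip_point_offset, read_state())
names=["insert_wide","insert_medium","insert_slim","loaded_wide","loaded_medium","loaded_slim","empty_bucket_1","rotor"]
for n in ["top","scene"]:
    p=get_image(n); T=T_wc(p); cv2.imwrite(f"pics/{n}0.png",p["img"][...,::-1])
    print(n,[k for k in p],T[:3,3].round())
    for t in names:
        z=0 if t[:3] in("ins","rot") else 14
        for r in place_of(p,t)[:4]:
            print(t,round(r["conf"],2),np.round(r["at"]),at_z(p,r["at"],z,T).round(1))
E
```

```text
154.70000000000002 {'clock': 0.0, 'joints': array([-8.63422783e-01,  3.85591532e-01,  6.60729640e-03, -4.99562827e-04,
       -1.19398307e+00, -2.58589481e-01]), 'joint_vel': array([-1.69724766e-03,  1.19658350e-03,  1.33224592e-03, -3.20705169e-04,
        7.04110130e-06, -2.31029994e-03]), 'joint_efforts': array([ 1.19201020e-03, -3.92286086e+01,  1.88406676e+01,  4.18643698e+00,
       -4.63395481e-03,  2.33286158e-05]), 'position': array([ 271.10920938, -562.91505485,  403.59270097]), 'ee_rot': array([-2.22423688e-01,  9.74949471e-01,  1.06914361e-03, -2.98522964e-04]), 'contact_force': array([ 0.43496834,  0.61643686, -0.15742861]), 'wrist_torque': array([-0.01462115,  0.07921439,  0.03824621]), 'grasp_force': 0.0, 'gripper_width': 85.36559942535163}
top ['img', 'z_map', 'mtx', 'world_from_camera', 'shot'] [338.  25. 966.]
insert_wide 0.6 [460. 314.] [ 379.8 -280.4    0. ]
insert_medium 0.59 [478. 239.] [ 535.3 -340.1    0. ]
insert_medium 0.23 [154. 252.] [545.7 356.    0. ]
insert_slim 0.86 [153. 252.] [544.3 358.1   0. ]
loaded_wide 0.91 [296. 251.] [528.   52.2  14. ]
loaded
[... 281 characters left out ...]
rom_camera', 'shot'] [1193.  134.  705.]
insert_medium 0.9 [177. 238.] [ 535.8 -334.5    0. ]
insert_medium 0.24 [289. 264.] [572.1 -61.3  -0. ]
insert_slim 0.92 [487. 279.] [540.3 355.2   0. ]
insert_slim 0.28 [174. 242.] [ 551.7 -336.2    0. ]
loaded_wide 0.79 [343. 255.] [538.4  51.5  14. ]
loaded_medium 0.65 [270. 310.] [707.6 -65.1  14. ]
loaded_slim 0.59 [252. 237.] [ 517.2 -160.5   14. ]
loaded_slim 0.32 [490. 281.] [558.3 357.5  14. ]
empty_bucket_1 0.93 [332. 298.] [656.7  46.4  14. ]
empty_bucket_1 0.83 [305. 222.] [447.4 -51.4  14. ]
empty_bucket_1 0.65 [232. 275.] [ 635.  -167.4   14. ]
empty_bucket_1 0.54 [270. 309.] [703.9 -65.6  14. ]
rotor 0.67 [292. 268.] [580.3 -54.    0. ]
```

View pics/top0.png

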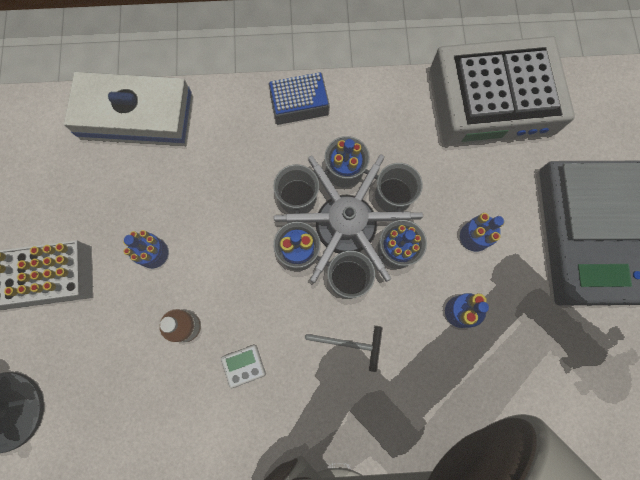

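```bash
python3 - <<'E'
from h import *
p=get_image("top"); T=T_wc(p); w=cloud(p,T)
# knob tops: insert z~136 bench, 154 loaded ; rotor nut 108
def blob(c,z0,z1,r=60):
    m=(np.hypot(w[...,0]-c[0],w[...,1]-c[1])<r)&(w[...,2]>z0)&(w[...,2]<z1)
    q=w[m]; return len(q), q.mean(0).round(1) if len(q) else None, q.std(0).round(1) if len(q) else None
for n,c,a,b in [("iw",(380,-280),122,150),("im",(535,-338),122,150),("is",(543,357),122,150),("lw",(528,52),140,170),("lm",(705,-62),140,170),("ls",(522,-159),140,170),("nut",(583,-53),95,125)]:
    print(n,blob(c,a,b,60 if n!="nut" else 25))
E
```

```text
iw (120, array([ 383.8, -279.2,  134.3]), array([5.1, 5.3, 3.7]))
im (115, array([ 540.3, -329.5,  133.8]), array([5.2, 5.3, 4.1]))
is (114, array([541.3, 354.2, 133.9]), array([5. , 5.3, 3.9]))
lw (102, array([525.7,  48.2, 152.9]), array([5.2, 4.9, 3.3]))
lm (101, array([701. , -61.3, 151.9]), array([5.2, 5.2, 3.9]))
ls (105, array([ 518.5, -157.8,  152.7]), array([5.1, 5.2, 3.2]))
nut (129, array([581.9, -57.2, 101.6]), array([6.3, 6.3, 4.1]))
```

The picture shows the empties at (297,188), (398,187) and (350,273). Medium is at (346,157), wide at (298,245) and slim at (403,243). The loose inserts are wide (467,309), medium (482,232) and slim (146,248). I'm moving above the wide insert first.

>>> {"fn": "carry_out", "kwargs": {
  "slide": [
    [-0.04,0.037,0],
    [-0.09,0.083,0],
    [-0.14,0.129,0],
    [-0.19,0.175,0],
    [-0.215,0.198,0],
    [-0.225,0.207,0],
    [-0.225,0.207,0]
  ],
  "roll": [0,0,0,0,0,0,0],
  "claw": [0.06,0.06,0.06,0.06,0.06,0.06,0.06]
}}

```text
clock: 1.82
position: [384.4, -278.5, 405.0]
ee_rot: [-0.223, 0.975, -0.0, 0.0]
contact_force: [-0.5, 0.9, -0.7]
gripper_width: 60.0
grasp_force: 0.0
```

```bash
cat >> h.py <<'E'
def knob(c,z0=120,z1=150,name=None,r=50,look=True):
    st=read_state(); p=get_image("wrist"); T=T_wc(p,st); w=cloud(p,T)
    if name: cv2.imwrite(f"pics/{name}.png",p["img"][...,::-1])
    m=(np.hypot(w[...,0]-c[0],w[...,1]-c[1])<r)&(w[...,2]>z0)&(w[...,2]<z1)
    q=w[m]; 
    if not len(q): print("none"); return st,p,T,w
    lo,hi=np.percentile(q,[2,98],axis=0)
    print("n",len(q),"mean",q.mean(0).round(1),"mid",((lo+hi)/2).round(1),"span",(hi-lo).round(1)); return st,p,T,w
def go(target):
    st=read_state(); M=R.from_quat(st["ee_rot"]).as_matrix()
    print("pos",st["position"].round(1),"w",round(st["gripper_width"],1),"f",st["contact_force"].round(1),"g",round(st["grasp_force"],1),"t",round(st["clock"],2),"shift",(M.T@(np.array(target)-st["position"])).round(1))
E
python3 - <<'E'
from h import *
knob((384,-279),name="w1"); go((384,-279,279))
E
```

```text
n 749 mean [ 382.  -282.9  134.7] mid [ 382.9 -282.6  129.6] span [17.7 17.8 16.1]
pos [ 384.1 -279.2  404.9] w 60.2 f [-0.2  0.   1.4] g 0.0 t 1.88 shift [  0.    0.3 125.9]
```

View pics/w1.png

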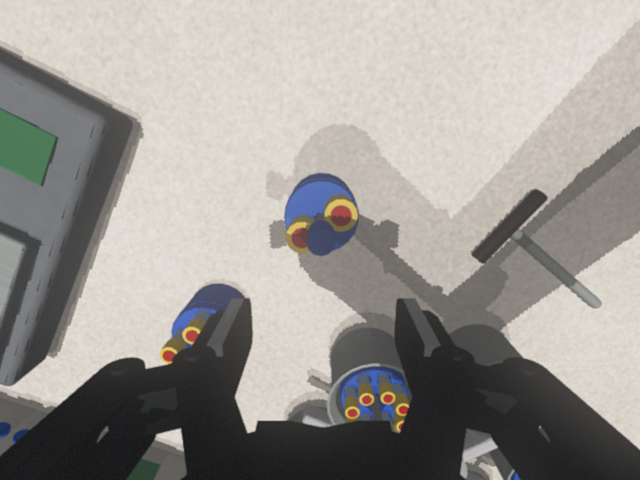

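Wide insert: its knob is at (322,237), in line with the fingers and clear of neighbours. I'll descend and grip.

>>> {"fn": "carry_out", "kwargs": {
  "slide": [
    [0.002,-0.001,0.03],
    [0.002,-0.001,0.07],
    [0.002,-0.001,0.1],
    [0.002,-0.001,0.12],
    [0.002,-0.001,0.126],
    [0.002,-0.001,0.126]
  ],
  "roll": [0,0,0,0,0,0],
  "claw": [0.06,0.06,0.06,0.06,0.06,0.04]
}}

```text
clock: 2.62
position: [382.7, -281.6, 278.7]
ee_rot: [-0.222, 0.975, -0.0, -0.0]
contact_force: [-0.5, -1.2, 0.6]
gripper_width: 43.2
grasp_force: 0.0
```

>>> {"fn": "carry_out", "kwargs": {
  "slide": [
    [0,0,0],
    [0,0,0],
    [0,0,0],
    [0,0,0],
    [0,0,0],
    [0,0,0]
  ],
  "roll": [0,0,0,0,0,0],
  "claw": [0.03,0.024,0.01,0.01,0.01,0.01]
}}

```text
clock: 3.38
position: [383.1, -280.9, 279.6]
ee_rot: [-0.223, 0.975, -0.001, 0.001]
contact_force: [-0.1, -0.8, 6.1]
gripper_width: 18.4
grasp_force: 58.7
```

>>> {"fn": "carry_out", "kwargs": {
  "slide": [
    [0,0,-0.01],
    [0,0,-0.035],
    [0,0,-0.065],
    [0,0,-0.095],
    [0,0,-0.125],
    [0,0,-0.15],
    [0,0,-0.165],
    [0,0,-0.17]
  ],
  "roll": [0,0,0,0,0,0,0,0],
  "claw": [0.01,0.01,0.01,0.01,0.01,0.01,0.01,0.01]
}}

```text
clock: 4.38
position: [382.5, -280.5, 448.9]
ee_rot: [-0.222, 0.975, 0.0, 0.0]
contact_force: [-0.7, 0.2, -3.0]
gripper_width: 18.6
grasp_force: 58.9
```

>>> {"fn": "carry_out", "kwargs": {
  "slide": [
    [-0.015,0,0],
    [-0.045,0,0],
    [-0.085,-0.001,0],
    [-0.13,-0.002,0],
    [-0.175,-0.003,0],
    [-0.22,-0.003,0],
    [-0.255,-0.003,0],
    [-0.275,-0.003,0]
  ],
  "roll": [0,0,0,0,0,0,0,0],
  "claw": [0.01,0.01,0.01,0.01,0.01,0.01,0.01,0.01]
}}

```text
clock: 5.38
position: [634.1, -162.3, 445.7]
ee_rot: [-0.223, 0.975, 0.001, -0.002]
contact_force: [-0.2, -1.3, -2.5]
gripper_width: 18.2
grasp_force: 58.9
```

>>> {"fn": "carry_out", "kwargs": {
  "slide": [
    [-0.004,0,0],
    [-0.006,0,0],
    [-0.006,0,0]
  ],
  "roll": [0,0,0],
  "claw": [0.01,0.01,0.01]
}}

```text
clock: 5.75
position: [636.7, -161.8, 448.6]
ee_rot: [-0.222, 0.975, 0.0, -0.0]
contact_force: [-0.6, -0.6, -2.1]
gripper_width: 18.3
grasp_force: 58.9
```

```bash
python3 - <<'E'
from h import *
st,p,T,w=knob((638,-162),z0=290,z1=335,name="w2"); go((638,-162,450))
def ring(w,c):
    # rim: highest points of bucket near 88 mm
    d=np.hypot(w[...,0]-c[0],w[...,1]-c[1]); q=w[(d<60)&(d>30)&(w[...,2]>80)&(w[...,2]<93)]
    from scipy.optimize import least_squares
    s=least_squares(lambda v:np.hypot(q[:,0]-v[0],q[:,1]-v[1])-v[2],[*c,43],loss="soft_l1")
    print(len(q),s.x.round(1))
p=get_image("top");wt=cloud(p,T_wc(p))
cv2.imwrite("pics/t2.png",p["img"][120:320,240:520,::-1])
for nm,ww in (("wrist",w),("top",wt)):
  for c in ((638,-162),(462,-53),(645,44)):
    try: print(nm);ring(ww,c)
    except Exception as e: print(e)
E
```

```text
n 18474 mean [ 632.  -165.6  320.7] mid [ 634.8 -164.6  313.5] span [52.  79.1 42. ]
pos [ 636.6 -161.9  448.9] w 18.3 f [-0.3 -0.8 -2.1] g 58.9 t 5.8 shift [-1.2 -0.7 -1.1]
wrist
1372 [ 639.3 -164.1   42.3]
wrist
3589 [463.9 -54.7  42.3]
wrist
2081 [646.5  42.   42.5]
top
120 [ 640.6 -161.6   44.4]
top
0 [462. -53.  43.]
top
158 [646.3  42.4  43.8]
```

View pics/w2.png

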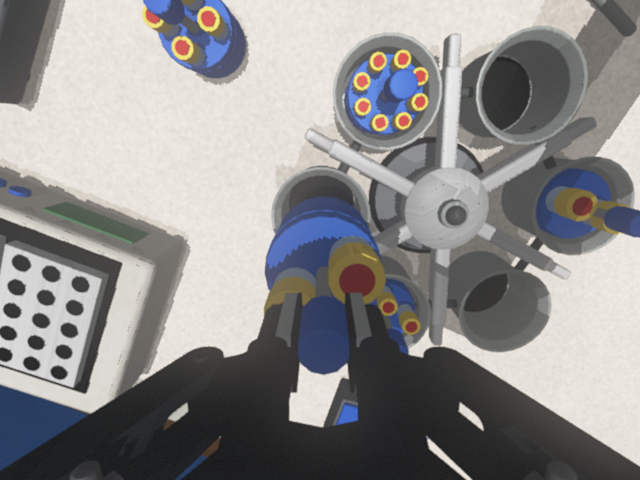

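The wide insert hangs over its bucket, whose rim shows behind it at (320,195). The loaded twin is straight across at (590,200). I'll lower it.

>>> {"fn": "carry_out", "kwargs": {
  "slide": [
    [-0.002,-0.001,0.01],
    [-0.002,-0.001,0.03],
    [-0.002,-0.001,0.055],
    [-0.002,-0.001,0.08],
    [-0.002,-0.001,0.1],
    [-0.002,-0.001,0.118],
    [-0.002,-0.001,0.13],
    [-0.002,-0.001,0.136]
  ],
  "roll": [0,0,0,0,0,0,0,0],
  "claw": [0.01,0.01,0.01,0.01,0.01,0.01,0.01,0.01]
}}

```text
clock: 6.85
position: [639.3, -161.6, 311.8]
ee_rot: [-0.222, 0.975, 0.0, -0.0]
contact_force: [0.4, -0.2, -2.4]
gripper_width: 17.9
grasp_force: 58.9
```

>>> {"fn": "carry_out", "kwargs": {
  "slide": [
    [0,0,0.003],
    [0,0,0.006],
    [0,0,0.009],
    [0,0,0.012],
    [0,0,0.014],
    [0,0,0.015]
  ],
  "roll": [0,0,0,0,0,0],
  "claw": [0.01,0.01,0.01,0.01,0.01,0.01]
}}

```text
clock: 7.6
position: [639.4, -161.6, 297.8]
ee_rot: [-0.223, 0.975, -0.0, -0.0]
contact_force: [-1.3, 0.6, -0.3]
gripper_width: 18.6
grasp_force: 59.1
```

>>> {"fn": "carry_out", "kwargs": {
  "slide": [
    [0,0,0.001],
    [0,0,0.002],
    [0,0,0.002]
  ],
  "roll": [0,0,0],
  "claw": [0.01,0.01,0.01]
}}

```text
clock: 7.98
position: [639.5, -161.6, 297.7]
ee_rot: [-0.223, 0.975, -0.001, 0.001]
contact_force: [-3.1, 1.0, 6.2]
gripper_width: 18.3
grasp_force: 59.9
```

>>> {"fn": "carry_out", "kwargs": {
  "slide": [
    [0,0,0],
    [0,0,0],
    [0,0,0],
    [0,0,-0.005],
    [0,0,-0.03],
    [0,0,-0.06],
    [0,0,-0.09],
    [0,0,-0.105]
  ],
  "roll": [0,0,0,0,0,0,0,0],
  "claw": [0.03,0.045,0.06,0.06,0.06,0.06,0.06,0.06]
}}

```text
clock: 8.98
position: [639.6, -161.6, 403.0]
ee_rot: [-0.223, 0.975, -0.001, 0.002]
contact_force: [0.1, 1.1, 0.5]
gripper_width: 59.7
grasp_force: 0.0
```

```bash
python3 - <<'E'
from h import *
go((540,-331,405))
p=get_image("top");w=cloud(p,T_wc(p))
cv2.imwrite("pics/t3.png",cv2.resize(p["img"][130:310,250:510,::-1],None,fx=3,fy=3))
E
```

```text
pos [ 639.6 -161.6  403. ] w 59.7 f [0.1 1.1 0.5] g 0.0 t 8.97 shift [ 163.2 -109.4   -2.2]
```

View pics/t3.png

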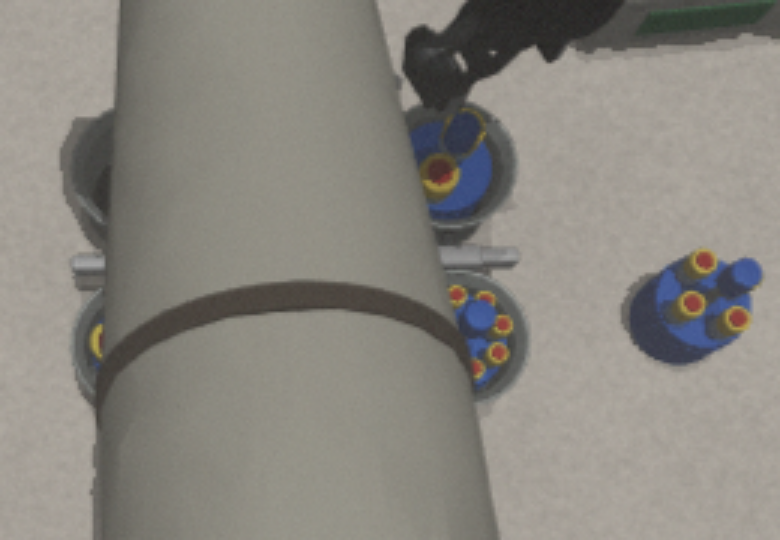

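The wide insert stands in its bucket at (460,170), across from loaded wide at (95,340). Medium is next.

>>> {"fn": "carry_out", "kwargs": {
  "slide": [
    [0.03,-0.02,0],
    [0.07,-0.047,0],
    [0.11,-0.074,0],
    [0.145,-0.097,0],
    [0.163,-0.109,0],
    [0.163,-0.109,0],
    [0.163,-0.109,0]
  ],
  "roll": [0,0,0,0,0,0,0],
  "claw": [0.06,0.06,0.06,0.06,0.06,0.06,0.06]
}}

```text
clock: 9.9
position: [540.3, -329.9, 400.2]
ee_rot: [-0.223, 0.975, 0.0, -0.0]
contact_force: [0.6, -0.4, -0.1]
gripper_width: 60.2
grasp_force: 0.0
```

```bash
python3 - <<'E'
from h import *
st,p,T,w=knob((540,-331)); go((540,-331,279))
m=(np.hypot(w[...,0]-639,w[...,1]+162)<45)&(w[...,2]>140)&(w[...,2]<165)
print("wide knob",m.sum(),w[m].mean(0), w[m].max(0) if m.any() else 0)
E
```

```text
n 779 mean [ 539.2 -333.6  134.6] mid [ 540.2 -333.4  129.7] span [17.8 17.7 16. ]
pos [ 540.5 -329.7  400.4] w 60.0 f [ 0.3 -0.3 -0.1] g 0.0 t 9.95 shift [  1.   -1.  121.4]
wide knob 418 [ 636.40975192 -162.27493724  152.57396957] [ 649.31467411 -153.35974375  155.86440286]
```

>>> {"fn": "carry_out", "kwargs": {
  "slide": [
    [0.001,-0.002,0.03],
    [0.001,-0.002,0.07],
    [0.001,-0.002,0.1],
    [0.001,-0.002,0.115],
    [0.001,-0.002,0.121],
    [0.001,-0.002,0.121]
  ],
  "roll": [0,0,0,0,0,0],
  "claw": [0.06,0.06,0.06,0.06,0.06,0.04]
}}

```text
clock: 10.7
position: [540.4, -332.6, 280.4]
ee_rot: [-0.223, 0.975, -0.0, 0.0]
contact_force: [0.0, 0.2, 0.4]
gripper_width: 43.3
grasp_force: 0.0
```

>>> {"fn": "carry_out", "kwargs": {
  "slide": [
    [0,0,0],
    [0,0,0],
    [0,0,0],
    [0,0,0],
    [0,0,0],
    [0,0,0]
  ],
  "roll": [0,0,0,0,0,0],
  "claw": [0.03,0.024,0.01,0.01,0.01,0.01]
}}

```text
clock: 11.45
position: [540.0, -332.7, 280.8]
ee_rot: [-0.223, 0.975, -0.0, 0.0]
contact_force: [-1.0, 2.0, 4.6]
gripper_width: 18.3
grasp_force: 58.9
```

>>> {"fn": "carry_out", "kwargs": {
  "slide": [
    [0,0,-0.01],
    [0,0,-0.035],
    [0,0,-0.065],
    [0,0,-0.1],
    [0,0,-0.135],
    [0,0,-0.165],
    [0,0,-0.185],
    [0,0,-0.19]
  ],
  "roll": [0,0,0,0,0,0,0,0],
  "claw": [0.01,0.01,0.01,0.01,0.01,0.01,0.01,0.01]
}}

```text
clock: 12.45
position: [539.7, -332.8, 470.7]
ee_rot: [-0.222, 0.975, -0.0, 0.001]
contact_force: [-0.2, 0.2, -2.9]
gripper_width: 18.4
grasp_force: 58.9
```

```bash
python3 - <<'E'
from h import *
go((463.2,-53,470))
E
```

```text
pos [ 539.7 -332.8  470.7] w 18.4 f [-0.2  0.2 -2.9] g 58.9 t 12.45 shift [-52.4 285.3   0.4]
```

>>> {"fn": "carry_out", "kwargs": {
  "slide": [
    [-0.003,0.015,0],
    [-0.009,0.045,0],
    [-0.016,0.085,0],
    [-0.024,0.13,0],
    [-0.033,0.18,0],
    [-0.042,0.225,0],
    [-0.048,0.26,0],
    [-0.051,0.278,0]
  ],
  "roll": [0,0,0,0,0,0,0,0],
  "claw": [0.01,0.01,0.01,0.01,0.01,0.01,0.01,0.01]
}}

```text
clock: 13.45
position: [463.6, -58.2, 468.4]
ee_rot: [-0.224, 0.975, 0.0, -0.001]
contact_force: [0.5, -0.4, -2.3]
gripper_width: 18.5
grasp_force: 59.0
```

>>> {"fn": "carry_out", "kwargs": {
  "slide": [
    [-0.001,0.005,0],
    [-0.001,0.007,0],
    [-0.001,0.007,0]
  ],
  "roll": [0,0,0],
  "claw": [0.01,0.01,0.01]
}}

```text
clock: 13.82
position: [463.0, -53.7, 469.3]
ee_rot: [-0.222, 0.975, -0.0, -0.0]
contact_force: [0.1, 0.2, -2.0]
gripper_width: 17.7
grasp_force: 59.0
```

```bash
python3 - <<'E'
from h import *
go((463.2,-53,299))
st=read_state(); p=get_image("wrist"); cv2.imwrite("pics/w4.png",p["img"][...,::-1])
from scipy.optimize import least_squares
w=cloud(p,T_wc(p,st)); c=(463,-54); d=np.hypot(w[...,0]-c[0],w[...,1]-c[1]); q=w[(d<60)&(d>30)&(w[...,2]>80)&(w[...,2]<93)]
print(len(q),least_squares(lambda v:np.hypot(q[:,0]-v[0],q[:,1]-v[1])-42.4,c,loss="soft_l1").x)
E
```

```text
pos [463.  -53.7 469.3] w 17.7 f [ 0.1  0.2 -2. ] g 59.0 t 13.82 shift [ -0.6   0.6 170.3]
1261 [463.35950094 -53.68566643]
```

View pics/w4.png

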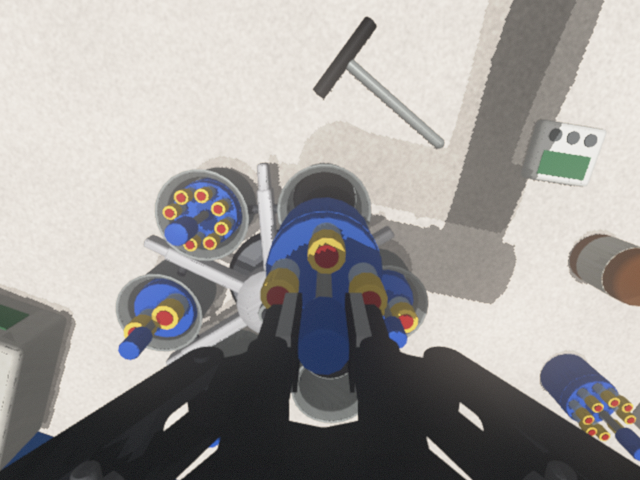

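The medium insert is over its bucket, whose rim shows at (325,190). Slim is at (200,215) and loaded wide at (395,300), as expected. I'll lower it.

>>> {"fn": "carry_out", "kwargs": {
  "slide": [
    [0,0,0.01],
    [0,0,0.03],
    [0,0,0.06],
    [0,0,0.09],
    [0,0,0.115],
    [0,0,0.137],
    [0,0,0.152],
    [0,0,0.158]
  ],
  "roll": [0,0,0,0,0,0,0,0],
  "claw": [0.01,0.01,0.01,0.01,0.01,0.01,0.01,0.01]
}}

```text
clock: 14.88
position: [462.7, -53.8, 310.3]
ee_rot: [-0.222, 0.975, 0.0, -0.001]
contact_force: [0.5, 0.6, -1.4]
gripper_width: 18.4
grasp_force: 58.9
```

>>> {"fn": "carry_out", "kwargs": {
  "slide": [
    [0,0,0.003],
    [0,0,0.006],
    [0,0,0.009],
    [0,0,0.011],
    [0,0,0.013],
    [0,0,0.014]
  ],
  "roll": [0,0,0,0,0,0],
  "claw": [0.01,0.01,0.01,0.01,0.01,0.01]
}}

```text
clock: 15.62
position: [463.4, -53.2, 298.7]
ee_rot: [-0.223, 0.975, -0.0, 0.0]
contact_force: [-2.5, 1.2, 8.1]
gripper_width: 18.3
grasp_force: 60.2
```

Seated (contact force at the floor height). I'll release, rise and go on to slim.

>>> {"fn": "carry_out", "kwargs": {
  "slide": [
    [0,0,0],
    [0,0,0],
    [0,0,0],
    [0,0,-0.005],
    [0,0,-0.03],
    [0,0,-0.06],
    [0,0,-0.09],
    [0,0,-0.105]
  ],
  "roll": [0,0,0,0,0,0,0,0],
  "claw": [0.03,0.045,0.06,0.06,0.06,0.06,0.06,0.06]
}}

```text
clock: 16.62
position: [463.2, -53.4, 404.9]
ee_rot: [-0.223, 0.975, -0.0, 0.002]
contact_force: [0.4, 0.3, -0.8]
gripper_width: 59.9
grasp_force: 0.0
```

```bash
python3 - <<'E'
from h import *
go((541,353.5,403))
E
```

```text
pos [463.2 -53.4 404.9] w 59.9 f [ 0.4  0.3 -0.8] g 0.0 t 16.62 shift [-246.7  332.8    2.3]
```

>>> {"fn": "carry_out", "kwargs": {
  "slide": [
    [-0.025,0.034,0],
    [-0.055,0.074,0],
    [-0.09,0.121,0],
    [-0.125,0.169,0],
    [-0.16,0.216,0],
    [-0.195,0.263,0],
    [-0.225,0.304,0],
    [-0.24,0.324,0]
  ],
  "roll": [0,0,0,0,0,0,0,0],
  "claw": [0.06,0.06,0.06,0.06,0.06,0.06,0.06,0.06]
}}

```text
clock: 17.62
position: [538.8, 345.3, 402.3]
ee_rot: [-0.223, 0.975, -0.0, -0.0]
contact_force: [-0.4, -0.5, 0.5]
gripper_width: 60.0
grasp_force: 0.0
```

>>> {"fn": "carry_out", "kwargs": {
  "slide": [
    [-0.007,0.009,0],
    [-0.007,0.009,0],
    [-0.007,0.009,0]
  ],
  "roll": [0,0,0],
  "claw": [0.06,0.06,0.06]
}}

```text
clock: 18.0
position: [541.0, 352.7, 403.0]
ee_rot: [-0.222, 0.975, -0.0, -0.0]
contact_force: [-0.4, -0.5, -0.2]
gripper_width: 60.0
grasp_force: 0.0
```

```bash
python3 - <<'E'
from h import *
st,p,T,w=knob((541,353),name="w5"); go((541,353,279))
E
```

```text
n 757 mean [540.7 354.8 134.6] mid [541.6 355.2 129.9] span [17.8 17.9 15.5]
pos [541.1 352.6 403.2] w 60.3 f [ 0.3  0.2 -0.4] g 0.0 t 18.05 shift [-1.000e-01  3.000e-01  1.242e+02]
```

View pics/w5.png

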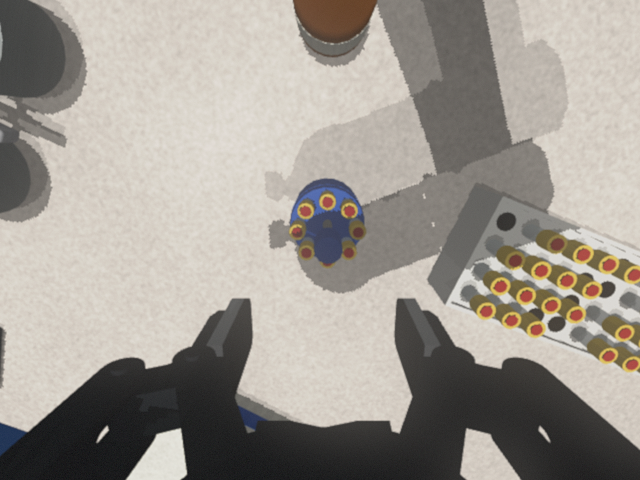

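The slim insert's knob is at (328,247). The tube rack at (560,270) stays outside the fingers.

>>> {"fn": "carry_out", "kwargs": {
  "slide": [
    [0,0.002,0.03],
    [0,0.002,0.07],
    [0,0.002,0.1],
    [0,0.002,0.117],
    [0,0.002,0.124],
    [0,0.002,0.124]
  ],
  "roll": [0,0,0,0,0,0],
  "claw": [0.06,0.06,0.06,0.06,0.06,0.04]
}}

```text
clock: 18.8
position: [540.5, 355.6, 279.3]
ee_rot: [-0.222, 0.975, 0.0, 0.0]
contact_force: [0.2, 0.0, 0.6]
gripper_width: 43.2
grasp_force: 0.0
```

>>> {"fn": "carry_out", "kwargs": {
  "slide": [
    [0,0,0],
    [0,0,0],
    [0,0,0],
    [0,0,0],
    [0,0,0],
    [0,0,0]
  ],
  "roll": [0,0,0,0,0,0],
  "claw": [0.03,0.024,0.01,0.01,0.01,0.01]
}}

```text
clock: 19.55
position: [540.4, 356.0, 279.8]
ee_rot: [-0.223, 0.975, 0.0, 0.001]
contact_force: [-0.8, 1.1, 4.9]
gripper_width: 18.1
grasp_force: 58.7
```

>>> {"fn": "carry_out", "kwargs": {
  "slide": [
    [0,0,-0.01],
    [0,0,-0.035],
    [0,0,-0.065],
    [0,0,-0.1],
    [0,0,-0.135],
    [0,0,-0.165],
    [0,0,-0.185],
    [0,0,-0.19]
  ],
  "roll": [0,0,0,0,0,0,0,0],
  "claw": [0.01,0.01,0.01,0.01,0.01,0.01,0.01,0.01]
}}

```text
clock: 20.55
position: [540.1, 355.5, 469.3]
ee_rot: [-0.222, 0.975, 0.0, 0.0]
contact_force: [-0.0, -0.2, -2.7]
gripper_width: 18.3
grasp_force: 58.6
```

```bash
python3 - <<'E'
from h import *
go((646,43,470))
E
```

```text
pos [540.1 355.5 469.3] w 18.3 f [-0.  -0.2 -2.7] g 58.6 t 20.55 shift [  40.1 -327.5   -0.9]
```

>>> {"fn": "carry_out", "kwargs": {
  "slide": [
    [0.002,-0.015,0],
    [0.006,-0.045,0],
    [0.011,-0.09,0],
    [0.018,-0.145,0],
    [0.025,-0.2,0],
    [0.031,-0.25,0],
    [0.036,-0.29,0],
    [0.038,-0.315,0]
  ],
  "roll": [0,0,0,0,0,0,0,0],
  "claw": [0.01,0.01,0.01,0.01,0.01,0.01,0.01,0.01]
}}

```text
clock: 21.55
position: [642.8, 52.3, 466.6]
ee_rot: [-0.221, 0.975, -0.0, -0.002]
contact_force: [-0.3, -0.4, -3.7]
gripper_width: 18.5
grasp_force: 58.8
```

>>> {"fn": "carry_out", "kwargs": {
  "slide": [
    [0.001,-0.008,0],
    [0.002,-0.012,0],
    [0.002,-0.012,0]
  ],
  "roll": [0,0,0],
  "claw": [0.01,0.01,0.01]
}}

```text
clock: 21.92
position: [645.8, 44.1, 468.3]
ee_rot: [-0.223, 0.975, 0.0, -0.0]
contact_force: [-0.2, -0.1, -2.5]
gripper_width: 18.5
grasp_force: 58.8
```

```bash
python3 - <<'E'
from h import *
go((646,43,298))
st=read_state(); p=get_image("wrist"); cv2.imwrite("pics/w6.png",p["img"][...,::-1])
from scipy.optimize import least_squares
w=cloud(p,T_wc(p,st)); c=(646,43); d=np.hypot(w[...,0]-c[0],w[...,1]-c[1]); q=w[(d<60)&(d>30)&(w[...,2]>80)&(w[...,2]<93)]
print(len(q),least_squares(lambda v:np.hypot(q[:,0]-v[0],q[:,1]-v[1])-42.4,c,loss="soft_l1").x)
E
```

```text
pos [645.8  44.1 468.3] w 18.5 f [-0.2 -0.1 -2.5] g 58.8 t 21.93 shift [  0.2  -1.1 170.3]
1275 [646.98311164  43.59578085]
```

View pics/w6.png

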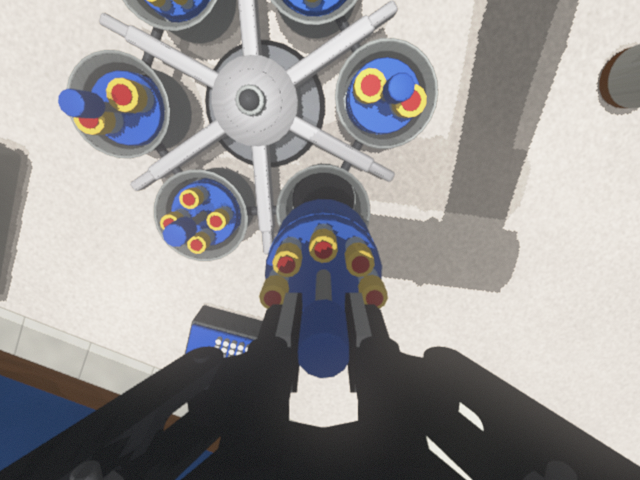

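The slim insert is over the last empty bucket, rim at (323,190). The two wides at (115,105) and (388,95) face each other. I'll lower with a 1 mm correction.

>>> {"fn": "carry_out", "kwargs": {
  "slide": [
    [0,-0.001,0.01],
    [0,-0.001,0.03],
    [0,-0.001,0.06],
    [0,-0.001,0.09],
    [0,-0.001,0.115],
    [0,-0.001,0.137],
    [0,-0.001,0.152],
    [0,-0.001,0.158]
  ],
  "roll": [0,0,0,0,0,0,0,0],
  "claw": [0.01,0.01,0.01,0.01,0.01,0.01,0.01,0.01]
}}

```text
clock: 22.98
position: [646.3, 43.0, 309.5]
ee_rot: [-0.223, 0.975, -0.0, -0.001]
contact_force: [-0.5, 0.1, -2.1]
gripper_width: 18.2
grasp_force: 58.8
```

>>> {"fn": "carry_out", "kwargs": {
  "slide": [
    [0,0,0.003],
    [0,0,0.006],
    [0,0,0.009],
    [0,0,0.011],
    [0,0,0.013],
    [0,0,0.014]
  ],
  "roll": [0,0,0,0,0,0],
  "claw": [0.01,0.01,0.01,0.01,0.01,0.01]
}}

```text
clock: 23.72
position: [646.7, 42.7, 297.9]
ee_rot: [-0.223, 0.975, -0.0, 0.001]
contact_force: [-2.3, 0.2, 5.2]
gripper_width: 18.1
grasp_force: 59.6
```

Seated. I'll release, rise and move off towards the slim pick-up side so the top camera can see.

>>> {"fn": "carry_out", "kwargs": {
  "slide": [
    [0,0,0],
    [0,0,0],
    [0,0,0],
    [0,0,-0.005],
    [0,0,-0.03],
    [0,0,-0.06],
    [0,0,-0.09],
    [0,0,-0.12]
  ],
  "roll": [0,0,0,0,0,0,0,0],
  "claw": [0.03,0.045,0.06,0.06,0.06,0.06,0.06,0.06]
}}

```text
clock: 24.72
position: [646.4, 42.7, 418.2]
ee_rot: [-0.223, 0.975, -0.0, 0.0]
contact_force: [-0.5, -0.4, 0.1]
gripper_width: 60.2
grasp_force: 0.0
```

>>> {"fn": "carry_out", "kwargs": {
  "slide": [
    [0,0.03,0],
    [0,0.07,0],
    [0,0.11,0],
    [0,0.15,0],
    [0,0.19,0],
    [0,0.22,0],
    [0,0.24,0],
    [0,0.24,0]
  ],
  "roll": [0,0,0,0,0,0,0,0],
  "claw": [0.06,0.06,0.06,0.06,0.06,0.06,0.06,0.06]
}}

```text
clock: 25.72
position: [542.0, 259.9, 416.9]
ee_rot: [-0.223, 0.975, 0.0, 0.0]
contact_force: [-0.2, -0.2, -0.2]
gripper_width: 60.2
grasp_force: 0.0
```

```bash
python3 - <<'E'
from h import *
p=get_image("top"); w=cloud(p,T_wc(p)); cv2.imwrite("pics/t7.png",cv2.resize(p["img"][120:310,250:450,::-1],None,fx=3,fy=3))
K={}
for n,c in dict(iw=(638,-162),im=(463,-53),isl=(646,43),lw=(526,48),lm=(701,-61),ls=(518,-158)).items():
    q=w[(np.hypot(w[...,0]-c[0],w[...,1]-c[1])<35)&(w[...,2]>140)&(w[...,2]<170)]
    K[n]=q.mean(0); print(n,len(q),q.mean(0).round(1),q[:,2].max().round(1))
for a,b in (("iw","lw"),("im","lm"),("isl","ls")): print(a,np.hypot(*(K[a]-K[b])[:2]).round(1))
go((0,0,0))
E
```

```text
iw 107 [ 638.7 -160.9  152.1] 158.1
im 103 [463.6 -52.2 152.9] 157.0
isl 105 [647.1  43.  152.3] 157.0
lw 100 [525.8  48.2 152.7] 156.8
lm 107 [700.6 -61.3 151.9] 157.8
ls 107 [ 518.5 -157.9  152.2] 156.5
iw 237.6
im 237.2
isl 238.6
pos [542.3 259.1 416.9] w 60.0 f [0.2 1.  0.7] g 0.0 t 25.77 shift [601.1   2.3 416.8]
```

View pics/t7.png

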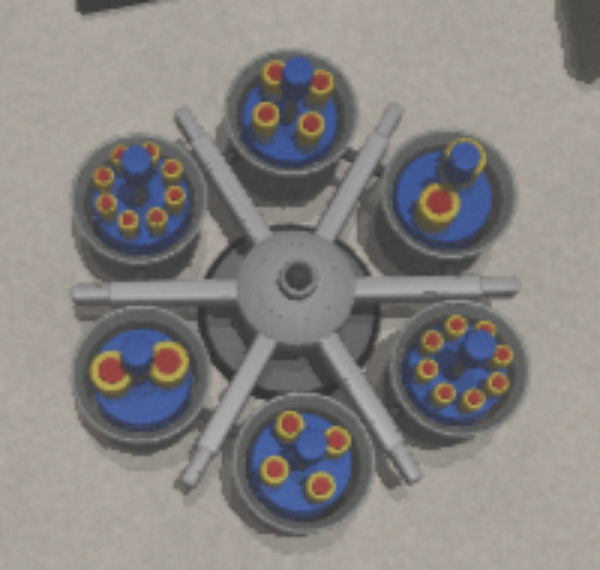

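All six buckets are loaded and the twins face each other: medium (290,110) and (305,465), slim (140,200) and (460,370), wide (140,375) and (450,195). Knob heights match the loaded buckets.

```bash
python3 -c "
from bench import *
print(job_done())"
```

```text
the job is handed in; nothing more can be done
None
```

All three inserts are seated in the buckets straight across from their twins (237–239 mm apart by camera), released, and handed in at about 26 s; no verdict was returned.

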